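# Clamp a sketchbook cover in the drilling jig, pin it and hold it shut

## Task

The plywood sketchbook cover in the drilling jig already has its middle hole; get it ready for drilling the two outer ones: push the size slide fully home to its end stop so that the cover sits against the fence, then fold the hinged platen down flat onto it, then take the register pin from the tool block and push it down through platen, cover and bed until its collar sits on the platen. Do not let go at the end: finish while still pushing down firmly on the pin's knob, so that the jig stays pressed shut while I drill. Leave everything else on the bench as it is.

Things in the scene. Friction and masses are not known exactly. Their poses are not given: they have to be found in the camera images.
- jig: drilling jig fixed to the bench, perhaps turned: brown wooden bed 178 (x) by 340 (y) by 36 mm high, with low aluminium rails. Origin on the bench under the platen; bed spans x -78 to +100, y -105 to +235 mm. z up, +x points from the platen's handle to its hinge, -y from the size slide's knob to the end fence (aluminium strip 14 mm high, its face at y -75 mm)
- bed_hole (a point): mouth of the 13 mm hole right through the bed, on the bed's top face (36 mm above the bench, at x -45, y 0 mm of the jig); axes as the jig's
- size_slide (a joint): size slide, an aluminium cross bar with a tongue and a black knob that runs along the jig's track in the jig's -y direction, pushing the cover before it; 0 = fully out, 0.055 m = home against its end stop, where the cover sits against the end fence. It takes about 3 N and stays where it is left
- slide_knob (a point): point on the axis of the slide's black knob, the height to grip: knob 18 mm across, 34 mm tall, upright; this point is 22 mm above the slide's tongue, 12 mm below the knob's top and 68 mm above the bench
- platen (a joint): angle of the platen, the jig's upper half: aluminium plate 123 by 140 by 10 mm, hinged along the jig's y at its +x edge; 0 = flat on the cover, grows as it opens upwards, 1.5 = nearly upright. The stiff hinge holds it where it is left (0.6 N m, 1 to 4 N at the handle). A 12 mm middle hole takes the pin; beside it are two 6 mm drill holes
- platen_hinge (a point): middle of the platen's hinge axis, 49 mm above the bench, at x +65, y 0 mm of the jig; the axis is parallel to the jig's y; axes move with the platen
- platen_handle (a point): middle of the platen's handle, a steel bow of 12 mm round bar; the bar is about 90 mm long, parallel to the hinge and 185 mm from its axis, 52 mm clear of the plate's free edge. Shut, it is 49 mm above the bench on the jig's -x side
- platen_hole (a point): centre of the 12 mm pin hole on the platen's upper face, 110 mm from the hinge axis; with the platen shut it is 54 mm above the bench and straight over the bed hole. Its z is the platen's upward normal when shut
- cover: loose plywood sketchbook cover 110 (x) by 150 (y) by 8 mm, lying on the jig's bed between the rails, axes as the jig's, with one 13 mm hole near its -x edge; at the start it lies 10 to 38 mm short of the end fence. Origin at the centre of its underside
- cover_hole (a point): centre of the cover's hole on its upper face, 40 mm to -x of the cover's centre; axes as the cover's
- block: dark wooden tool block 110 by 46 by 50 mm high, fixed to the bench, with two upright holes 64 mm apart along its length (x); the register pin stands in one of them and an awl in the other. Origin at the centre of its underside
- pin: register pin, all steel, upright: shank 10 mm across, 46 mm long with an 8 mm tapered nose (5 mm across at the tip), then a collar 26 mm across, 5 mm thick, then a knurled round knob 18 mm across, 34 mm tall. 90 g. Origin at the tip, z up to the knob. Stands loose in the tool block, collar on its top, tip 4 mm above the bench; seated in the shut jig its tip is 8 mm above the bench
- pin_tip (a point): the pin's lower tip
- pin_knob (a point): point on the axis of the pin's knob, the height to grip: 72 mm above the tip, 21 mm above the collar, 13 mm below the top
- awl: bystander: awl with a pear-shaped wooden handle, up to 31 mm across, 107 mm long, standing in the tool block's other hole, its top 117 mm above the bench. Origin at its point
- gesso_jar: bystander: white jar 80 mm across, 90 mm tall, origin under its centre
- medium_bottle: bystander: white bottle 52 mm across, 130 mm tall, origin under its centre
- tape_roll: bystander: roll of paper tape lying flat, 94 mm across, 24 mm high, origin under its centre
- sketchbook: bystander: finished sketchbook lying flat, 110 by 150 by 24 mm, origin under its centre
- mallet: bystander: wooden mallet lying on the bench, 220 mm long, 100 mm wide and 50 mm high at its head
- brush_pot: bystander: white pot with brushes, 72 mm across, about 210 mm tall with its brushes, origin under its centre
- paint_tube: bystander: paint tube lying on the bench, about 110 mm long, 34 mm wide, 20 mm high
Things that resemble listed ones, but are neither listed nor needed, are in the scene too. There is more than one size of the cover; the one meant has the size given above.

How it is judged:
On the way, in this order (a step that is already met when the one before it is completed fails the run):
1. the size slide is home at its end stop and the cover sits against the fence (value of joint size_slide above 0.052 m and y of cover_hole in the frame of bed_hole between -0.003 and 0.003 m), for 0.2 s.
2. the platen is folded down flat on the cover (all of step 1 and value of joint platen below 0.05 rad), for 0.2 s.
3. the register pin is through platen, cover and bed, its collar down at the platen (all of step 1 and value of joint platen below 0.025 rad and z of pin_tip in the frame of jig below 0.012 m and horizontal distance between pin_tip and bed_hole below 0.004 m and angle between the z axis of pin and the z axis of jig, either way round below 0.08 rad), for 0.2 s.
At the end, for the whole second after the job is handed in: slide within 3 mm of its stop, cover hole within 3 mm of the bed hole along it, platen within 0.025 rad of flat, pin upright (0.08 rad) in the hole and within 4 mm of fully seated; fingers press the pin so that its collar bears on the platen with over 3 N and the platen on the cover with over 2 N (all of step 3 and contact force between the fingers and pin above 2 N and contact force between pin and platen above 3 N and contact force between platen and cover above 2 N); the arm keeps its last pose, push and grip.
It fails at once if a bystander is moved more than 40 mm or tipped over (distance of any of awl, gesso_jar, medium_bottle, tape_roll, sketchbook, mallet, brush_pot, paint_tube from where it was at the start of the episode above 0.04 m or angle between any of awl, gesso_jar, medium_bottle, tape_roll, sketchbook, mallet, brush_pot, paint_tube's own z axis and vertical above 0.6 rad).
It also fails if it takes over 72 s, if anything falls off the work surface, if the arm or the gripper's body presses on something with over 40 N, if the wrist force passes 120 N, or if a joint passes its speed limit or range.

## Robot

A 7-joint arm with a two-finger parallel gripper is mounted at the origin on the work surface. World frame = base frame: x ahead of the robot, y to its left, z up, the work surface at z = 0. Lengths are in m, angles in rad, forces in N, time in s.
With the tool pointing down it reaches from about 0.4 to 0.85 m from the base axis. Payload 10.4 kg.
Tool frame: the origin (TCP) lies on the centre line of the jaws, within the pads' length; the fingertips stand 11 mm ahead of it and the grasp point (between the pads) lies 8 mm behind it (tip_reach is the distance from the TCP to the fingertips, in m); z points along the fingers, y is the line along which they close (so a half turn about z gives the same grasp; the last joint's range is limited). The gripper opens to 85 mm and grips with 20 to 120 N. Pads are 22 mm wide; open, the fingers measure 114 mm over their backs; the gripper's body (76 mm by 85 mm) begins 54 mm behind the grasp point. The pads swing forward as they close: fully open they stand 13 mm farther back than shut.
Start: joints at [-1.308, 0.332, -0.065, 1.46, 0.022, 1.35, -0.088], TCP at [0.176, 0.6, 0.242] pointing down, gripper open.
Joint ranges: [-2.6, 2.6], [-0.5, 2.12], [-1.47, 1.34], [0.16, 2.42], [-1.27, 4.41], [0.06, 2.06], [-2.6, 2.6]. Speed limits (rad/s): [2.22, 2.22, 2.79, 2.79, 3.14, 3.14, 3.14].

## Interface

Orientations are given as a unit quaternion [x, y, z, w].
In Python, from workcell import get_obs, camera, hand_in, tip_reach gives the robot as it stands. The module is installed in compiled form; this text tells all that it offers.
- The arm moves only by the tool move_arm, never from a script. Its argument "plan" is a list of rows, each an object with "delta_pos": the shift along the tool's x, y, z in shares of 500 mm (1.0 is 500 mm), a list of three; "turn": the turn, a rotation vector about the tool's x, y, z in shares of pi/2 rad (1.0 is pi/2 rad), a list of three; "fingers": the closure, from 0 (fully open) to 1 (shut). A call has 1 to 12 rows; each row is the pose to reach, as a shift and turn from the pose commanded when the call began, along the tool's axes at that moment; what a row does not reach only later rows make up. A row lasts 1/8 s, in which the tool goes at most 62.5 mm and 10.7 degrees, less where a joint would pass 70% of its speed; a pose out of reach is approached as far as the arm can. No shift or turn number may pass 1 either way. A call with a gripper value outside its range is refused whole. The fingers move at their own pace and stop on an object; "force" is the grip in N (left out, the last holds). Time passes only in rows, so rows that repeat a pose let the fingers close. It gives the time, the measured TCP pose, the force, the opening and the grip force at its end, in the units of the state.
- get_obs(): the state, without advancing time (a new reading comes with each control period).
- camera(name): name is "side" or "top" or "wrist"; returns a dict with "color" (480x640x3 uint8, red, green, blue), "range_z" (480x640 float32, m along the optical axis (not along the pixel's ray), 0 where there is no reading), "fx", "fy", "cx", "cy" (pixels), "R" (3x3) and "t" (3): a world point X has camera coordinates R X + t; the wrist camera has in their place "tool_from_camera" (4x4, takes a point from camera to tool coordinates, whose origin is the TCP and whose axes are the flange's). Camera axes: x right, y down, z forward; pixel columns grow to the right and rows downward; lengths in m; the calibration is good to about 2 mm. A picture is of the moment at which its call begins: read the wrist's pose just before it.
- hand_in(): hands the job in; it is judged then, once.
The state is a dict: "clock": time; "joint_pos": joint angles; "joint_velocities": joint speeds; "tau": joint torques, N m; "position": TCP position; "ee_rot": TCP orientation; "ft_force": force on the tool from outside, world axes, zero at the start; "torque": the same for the moment, N m; "grip_width": opening from 0.0 (shut) to 1.0 (fully open); "grasp_force": force on a finger pad.
Only numpy, scipy, OpenCV 4.12 (cv2) and the standard library are available. Lean on these libraries where they do the work, as an engineer would, in place of code of your own. Each camera call takes 0.05 s, during which the arm holds its last target. There are 200 camera calls.

## Working session

There is one attempt and no reset: what is moved stays moved. The work goes in short steps, Python scripts to look and compute and a tool call to move; the robot and the scene stay as the last step left them, time stands still between calls to the robot, and variables do not carry over. Pictures are saved under pics/ and viewed, at most 10 in all, crops included, and the job is handed in when it is done.

Besides the shell and the picture viewer there is one more tool, called after "Request:" in YAML: its name, and indented under it one key for each argument. move_arm: Moves the arm, as the interface text tells. Its arguments: {"type":"object","properties":{"plan":{"type":"array","items":{"type":"object","properties":{"delta_pos":{"type":"array","items":{"type":"number"}},"turn":{"type":"array","items":{"type":"number"}},"fingers":{"type":"number"}}}},"force":{"type":"number"}},"required":["plan"]}

```bash
mkdir -p pics
cat > h.py <<'E'
import numpy as np, cv2
from workcell import get_obs, camera, tip_reach
from scipy.spatial.transform import Rotation as Ro
def snap(n):
    o=get_obs(); c=camera(n)
    if n=='wrist':
        T=np.eye(4);T[:3,:3]=Ro.from_quat(o['ee_rot']).as_matrix();T[:3,3]=o['position']
        M=np.linalg.inv(T@c['tool_from_camera']); c['R']=M[:3,:3];c['t']=M[:3,3]
    return c
def cloud(c):
    z=c['range_z'];v,u=np.mgrid[:480,:640]
    P=np.stack([(u-c['cx'])/c['fx']*z,(v-c['cy'])/c['fy']*z,z],-1)
    W=(P-c['t'])@c['R']; W[z==0]=np.nan; return W
def ray(c,u,v,h):
    d=c['R'].T@np.array([(u-c['cx'])/c['fx'],(v-c['cy'])/c['fy'],1]);o=-c['R'].T@c['t']
    return o+d*(h-o[2])/d[2]
E
python3 - <<'E'
from h import *
import pickle
o=get_obs();print(o['clock'],o['position'],o['ee_rot'],tip_reach if not callable(tip_reach) else tip_reach())
d={}
for n in('top','side','wrist'):
    c=snap(n);d[n]=c;cv2.imwrite(f'pics/{n}0.png',c['color'][...,::-1]);print(n,-c['R'].T@c['t'],c['R'][2],c['fx'])
pickle.dump(d,open('d0.pkl','wb'))
E
```

```text
0.0 [0.17613813 0.5993209  0.24153249] [ 1.42415346e-01  9.89806749e-01 -6.82225228e-04 -5.24410896e-05] 0.011
top [0.40447758 0.02466769 1.01578504] [ 0.14418154 -0.01580877 -0.98942497] 438.64732707003674
side [ 0.42113316 -1.0151152   0.8514371 ] [ 0.0927692   0.79375356 -0.60112325] 594.833640182278
wrist [0.10672826 0.61878194 0.37281431] [ 0.27610097 -0.08162765 -0.95765609] 377.3003282363346
```

View pics/top0.png

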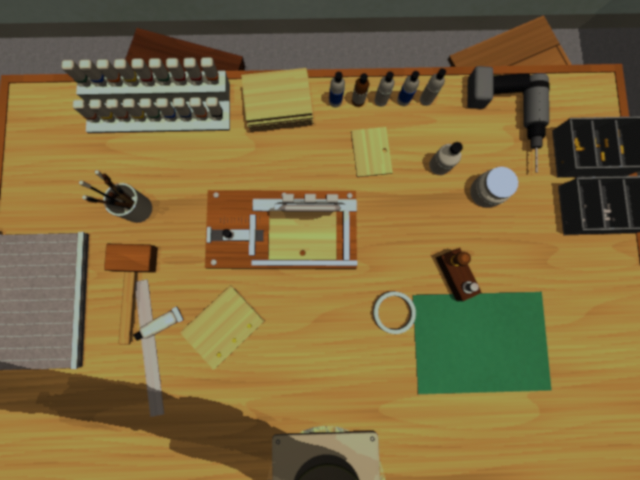

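View pics/side0.png

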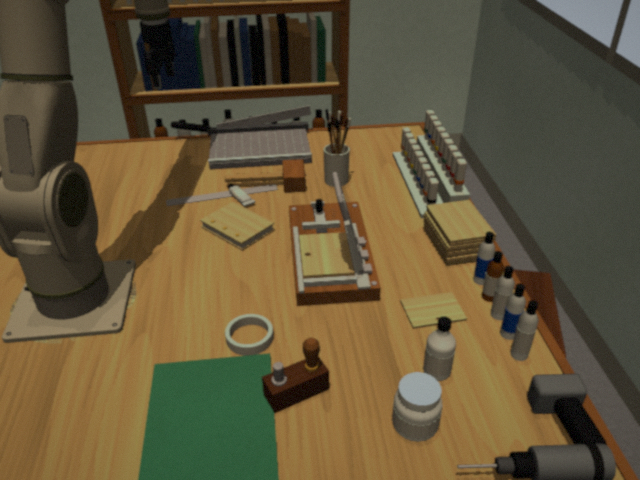

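The top view shows the jig at u 206–357, v 191–270. The slide knob is near (228,234), the upright platen near (310,205) and the fence near u 347. In the block, the pin is at (472,288) and the awl at (461,257). In the side view the pin is near (279,372) and the slide knob near (320,208).

Run:
```python
from h import *
import pickle
d=pickle.load(open('d0.pkl','rb'))
c=d['top'];W=cloud(c)
def comp(mask,seed):
    n,l=cv2.connectedComponents(mask.astype(np.uint8)); return l==l[seed[1],seed[0]]
# jig
box=np.zeros((480,640),bool);box[180:280,195:365]=1
print('bench z',np.nanmedian(W[280:300,380:400,2]), 'bed', [W[v,u].round(4) for u,v in((240,205),(240,255),(215,250),(353,240))])
m=box&(abs(W[...,2]-.036)<.012)
P=W[m][:,:2].astype(np.float32)
r=cv2.minAreaRect(P*1000);print('bed rect mm',r)
J=np.array([ray(c,u,v,.036) for u,v in((216,195),(349,195),(352,262),(212,264))]);print('screws',J.round(4))
k=box&(W[...,2]>.060);k[:,:215]=0;kk=k.copy();kk[:,250:]=0
print('knob',W[kk].mean(0) if kk.any() else None,kk.sum(), np.argwhere(kk).mean(0),np.nanmax(W[kk][:,2]))
q=k.copy();q[:,:262]=0;Q=W[q];print('platen',q.sum(),Q.min(0),Q.max(0))
# block
b=np.zeros_like(box);b[240:310,430:490]=1
t=b&(abs(W[...,2]-.05)<.008);print('block rect',cv2.minAreaRect((W[t][:,:2]*1000).astype(np.float32)))
p=b&(W[...,2]>.075);n,l,s,ce=cv2.connectedComponentsWithStats(p.astype(np.uint8))
for i in range(1,n): print(s[i],ce[i],W[l==i].mean(0),W[l==i].max(0))
sc=d['side'];Ws=cloud(sc)
for nm,c0,(u0,u1,v0,v1) in(('side',sc,(270,400,160,310)),('side',sc,(250,340,330,415)),('top',c,(200,365,185,275)),('top',c,(430,490,240,310))):
    pass
A=cv2.resize(sc['color'][165:310,270:400],None,fx=4,fy=4,interpolation=2)[:580]
B=cv2.resize(c['color'][185:275,200:365],None,fx=3,fy=3,interpolation=2);
C=np.zeros((600,800,3),np.uint8);
A=cv2.resize(sc['color'][165:310,270:400],(300,335));C[:270,:495]=B;C[265:600,500:800]=A
D=cv2.resize(c['color'][240:310,430:490],(257,300));C[290:590,:257]=D
E=cv2.resize(sc['color'][330:415,250:340],(240,227));C[290:517,258:498]=E
cv2.imwrite('pics/m1.png',C[...,::-1])
```

```text
bench z 0.00013408998654490683 bed [array([0.6233, 0.1769, 0.0373]), array([0.5091, 0.1771, 0.037 ]), array([0.5218, 0.233 , 0.0368]), array([ 0.537 , -0.0773,  0.0353])]
bed rect mm ((568.0863647460938, 85.12217712402344), (340.60284423828125, 179.4626922607422), 88.41529083251953)
screws [[ 0.6482  0.2317  0.036 ]
 [ 0.6411 -0.0721  0.036 ]
 [ 0.4872 -0.0731  0.036 ]
 [ 0.4906  0.2397  0.036 ]]
knob [0.55365081 0.20061827 0.07793867] 64 [232.796875 226.09375 ] 0.08355647504418748
platen 679 [ 0.56533304 -0.05116891  0.06160831] [0.6195209  0.08910064 0.23728069]
block rect ((454.0004577636719, -311.81219482421875), (110.18761444091797, 48.92316436767578), 21.903154373168945)
[454 252  17  14 191] [461.94240838 258.53926702] [ 0.48246269 -0.29516581  0.10891317] [ 0.49754065 -0.28368782  0.11905725]
[468 283  10   9  74] [472.60810811 286.87837838] [ 0.42380115 -0.32143843  0.08597276] [ 0.43241956 -0.31427675  0.09145039]
```

View pics/m1.png

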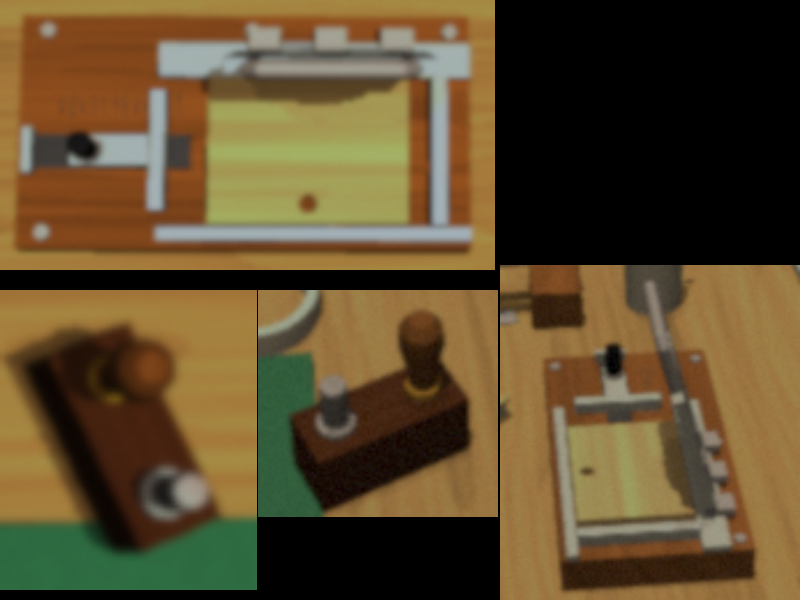

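The montage shows the jig nearly aligned with the world axes. The slide knob's top is at about (225,233) in the top view. The cross bar is still clear of the cover, and the cover's hole is at about (302,253). The pin is at the near end of the block and the platen leans about 1.3 rad.

```bash
cat >> h.py <<'E'
def goal(pos,deg,o=None):
    """tool-frame shift and z turn to a tool-down pose whose tool y points at world angle deg"""
    o=o or get_obs();R=Ro.from_quat(o['ee_rot']).as_matrix()
    a=np.radians(deg);y=np.array([np.cos(a),np.sin(a),0]);z=np.array([0,0,-1.]);x=np.cross(y,z)
    T=np.stack([x,y,z],1)
    return (R.T@(np.array(pos)-o['position'])).round(4),Ro.from_matrix(R.T@T).as_rotvec().round(4)
YAW=-0.024;ex=np.array([np.cos(YAW),np.sin(YAW)]);ey=np.array([-np.sin(YAW),np.cos(YAW)])
O=np.array([.5681,.0851])-.011*ex-.065*ey
def jw(x,y,z): return np.r_[O+x*ex+y*ey,z]
def wj(p): q=np.asarray(p)[:2]-O; return np.array([q@ex,q@ey])
E
python3 - <<'E'
from h import *
import pickle
d=pickle.load(open('d0.pkl','rb'));c=d['top']
k=ray(c,225.3,232.7,.080);print('knob',k,wj(k),'origin',O,'bedhole',jw(-.045,0,.036))
h=ray(c,200+307/3,185+203/3,.044);print('cover hole',h,wj(h))
for n,z,u in(('bar face',.05,200+167/3),('fence face',.05,200+430/3)): q=ray(c,u,235,z);print(n,wj(q))
W=cloud(c);q=(W[...,2]>.2);q[:180]=0;q[240:]=0;q[:,:260]=0;q[:,360:]=0;P=W[q];print('handle',P.shape,np.median(P,0),wj(np.median(P,0)))
print(goal([k[0],k[1],.17],-1.4));
E
```

```text
knob [0.55358208 0.20194434 0.08      ] [-0.00631773  0.1814623 ] origin [0.55554332 0.02038269] bedhole [0.51055628 0.02146259 0.036     ]
cover hole [0.51013641 0.03759919 0.044     ] [-0.04580699  0.01612188]
bar face [-0.00688031  0.11978852]
fence face [-0.0069863  -0.07523225]
handle (402, 3) [0.57139839 0.01920397 0.23176682] [ 0.0158788 -0.0007979]
(array([-0.4742, -0.2749,  0.072 ]), array([-9.0000e-04,  7.0000e-04,  1.3095e+00]))
```

The rows are not in the units I measure in: shifts go in shares of 500 mm and turns go in shares of pi/2 rad. I convert before sending: -0.474 m / 0.5 = -0.948, -0.275 m / 0.5 = -0.55, 1.31 rad / 1.5708 = 0.834.

Request:
move_arm:
  plan:
    - {"delta_pos":[-0.948,-0.55,0.14],"turn":[0,0,0.834],"fingers":0.4}
    - {"delta_pos":[-0.948,-0.55,0.14],"turn":[0,0,0.834],"fingers":0.4}
    - {"delta_pos":[-0.948,-0.55,0.14],"turn":[0,0,0.834],"fingers":0.4}
    - {"delta_pos":[-0.948,-0.55,0.14],"turn":[0,0,0.834],"fingers":0.4}
    - {"delta_pos":[-0.948,-0.55,0.14],"turn":[0,0,0.834],"fingers":0.4}
    - {"delta_pos":[-0.948,-0.55,0.14],"turn":[0,0,0.834],"fingers":0.4}
    - {"delta_pos":[-0.948,-0.55,0.14],"turn":[0,0,0.834],"fingers":0.4}
    - {"delta_pos":[-0.948,-0.55,0.14],"turn":[0,0,0.834],"fingers":0.4}
    - {"delta_pos":[-0.948,-0.55,0.14],"turn":[0,0,0.834],"fingers":0.4}
    - {"delta_pos":[-0.948,-0.55,0.14],"turn":[0,0,0.834],"fingers":0.4}
    - {"delta_pos":[-0.948,-0.55,0.14],"turn":[0,0,0.834],"fingers":0.4}
    - {"delta_pos":[-0.948,-0.55,0.14],"turn":[0,0,0.834],"fingers":0.4}

```text
clock: 1.65
position: [0.5527, 0.2036, 0.1723]
ee_rot: [0.715, 0.699, 0.0, -0.0]
ft_force: [-0.6, 0.4, -0.1]
grip_width: 0.599
grasp_force: 0.0
```

Run:
```python
from h import *
c=snap('wrist');cv2.imwrite('pics/w1.png',c['color'][...,::-1]);W=cloud(c)
rgb=c['color'].astype(int)
m=(rgb.max(2)<45)&(W[...,2]>.05)&(W[...,2]<.09)
m&=np.hypot(W[...,0]-.553,W[...,1]-.202)<.03
print(m.sum(),W[m].mean(0) if m.any() else 0, W[m].min(0),W[m].max(0))
t=m&(W[...,2]>.0775);print('top',t.sum(),W[t].mean(0),np.argwhere(t).mean(0))
o=get_obs();print(o['position'],goal([.5536,.202,.060],-1.4,o))
```

```text
338 [0.55404967 0.20779773 0.06846914] [0.54575817 0.19426027 0.05005676] [0.56188854 0.21071655 0.08037297]
top 85 [0.55448996 0.20455675 0.07896099] [243.52941176 319.56470588]
[0.55277127 0.2035651  0.17242083] (array([-0.0016,  0.0009,  0.1124]), array([-0.0001, -0.0007,  0.0016]))
```

View pics/w1.png

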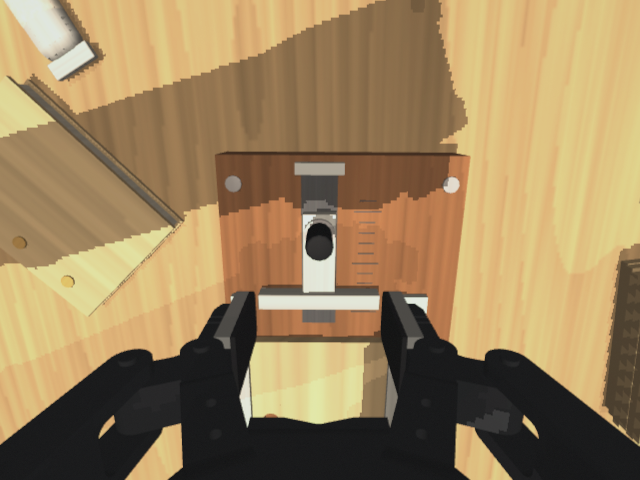

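The wrist view shows the slide knob centred between the fingers at (319,240), with the cross bar at v≈298. I'll lower onto it and close.

In the tool's units: 0.111 m / 0.5 = 0.222, 0.09 m / 0.5 = 0.18.

Request:
move_arm:
  plan:
    - {"delta_pos":[-0.002,0.002,0.1],"turn":[0,0,0],"fingers":0.4}
    - {"delta_pos":[-0.002,0.002,0.18],"turn":[0,0,0],"fingers":0.4}
    - {"delta_pos":[-0.002,0.002,0.222],"turn":[0,0,0],"fingers":0.4}
    - {"delta_pos":[-0.002,0.002,0.222],"turn":[0,0,0],"fingers":0.6}
    - {"delta_pos":[-0.002,0.002,0.222],"turn":[0,0,0],"fingers":1}
    - {"delta_pos":[-0.002,0.002,0.222],"turn":[0,0,0],"fingers":1}
    - {"delta_pos":[-0.002,0.002,0.222],"turn":[0,0,0],"fingers":1}
    - {"delta_pos":[-0.002,0.002,0.222],"turn":[0,0,0],"fingers":1}
  force: 60

```text
clock: 2.7
position: [0.5533, 0.2021, 0.0625]
ee_rot: [0.715, 0.699, -0.0, -0.001]
ft_force: [-7.8, -0.1, 3.8]
grip_width: 0.192
grasp_force: 58.4
```

In the tool's units: -0.042 m / 0.5 = -0.084, -0.038 m / 0.5 = -0.076.

Request:
move_arm:
  plan:
    - {"delta_pos":[-0.02,0,0],"turn":[0,0,0],"fingers":1}
    - {"delta_pos":[-0.04,0,0],"turn":[0,0,0],"fingers":1}
    - {"delta_pos":[-0.06,0,0],"turn":[0,0,0],"fingers":1}
    - {"delta_pos":[-0.076,0,0],"turn":[0,0,0],"fingers":1}
    - {"delta_pos":[-0.084,0,0],"turn":[0,0,0],"fingers":1}
    - {"delta_pos":[-0.084,0,0],"turn":[0,0,0],"fingers":1}

```text
clock: 3.45
position: [0.5521, 0.1601, 0.0625]
ee_rot: [0.716, 0.699, -0.0, -0.001]
ft_force: [-9.0, 0.9, 4.2]
grip_width: 0.19
grasp_force: 58.7
```

In the tool's units: -0.005 m / 0.5 = -0.01, -0.003 m / 0.5 = -0.006.

Request:
move_arm:
  plan:
    - {"delta_pos":[-0.006,0,0],"turn":[0,0,0],"fingers":1}
    - {"delta_pos":[-0.01,0,0],"turn":[0,0,0],"fingers":1}
    - {"delta_pos":[-0.01,0,0],"turn":[0,0,0],"fingers":1}

```text
clock: 3.82
position: [0.552, 0.1556, 0.0625]
ee_rot: [0.715, 0.699, -0.0, -0.001]
ft_force: [-8.7, 1.6, 3.8]
grip_width: 0.188
grasp_force: 58.7
```

In the tool's units: -0.004 m / 0.5 = -0.008, -0.002 m / 0.5 = -0.004.

Request:
move_arm:
  plan:
    - {"delta_pos":[-0.004,0,0],"turn":[0,0,0],"fingers":1}
    - {"delta_pos":[-0.008,0,0],"turn":[0,0,0],"fingers":1}
    - {"delta_pos":[-0.008,0,0],"turn":[0,0,0],"fingers":1}

```text
clock: 4.2
position: [0.5519, 0.1542, 0.0626]
ee_rot: [0.715, 0.699, 0.001, -0.002]
ft_force: [-7.2, 9.9, 1.6]
grip_width: 0.189
grasp_force: 58.5
```

Run:
```python
from h import *
import pickle
c=snap('top');cv2.imwrite('pics/t2.png',cv2.resize(c['color'][185:275,200:365],None,fx=4,fy=4,interpolation=2)[...,::-1])
pickle.dump(c,open('t2.pkl','wb'))
```

```text
(no output)
```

View pics/t2.png

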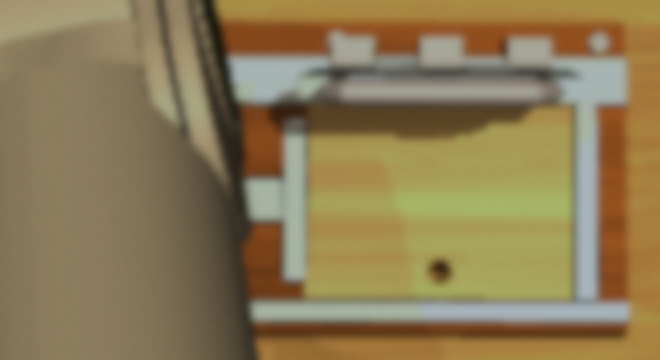

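The crop shows the cover against the fence strip and the bar against the cover, with the cover hole at full-frame (309.7,252.7). The slide force has risen to about 10 N, so it is at its stop. I'll release, lift, and move on to the handle.

Request:
move_arm:
  plan:
    - {"delta_pos":[-0.002,0,0],"turn":[0,0,0],"fingers":1}
    - {"delta_pos":[-0.002,0,0],"turn":[0,0,0],"fingers":1}
    - {"delta_pos":[0.006,0.002,0],"turn":[0,0,0],"fingers":0.4}
    - {"delta_pos":[0.006,0.002,0],"turn":[0,0,0],"fingers":0.4}
    - {"delta_pos":[0.006,0.002,0],"turn":[0,0,0],"fingers":0.4}
    - {"delta_pos":[0.006,0.002,-0.12],"turn":[0,0,0],"fingers":0.4}
    - {"delta_pos":[0.006,0.002,-0.24],"turn":[0,0,0],"fingers":0.4}
    - {"delta_pos":[0.006,0.002,-0.36],"turn":[0,0,0],"fingers":0.4}
    - {"delta_pos":[0.006,0.002,-0.5],"turn":[0,0,0],"fingers":0.4}
    - {"delta_pos":[0.006,0.002,-0.5],"turn":[0,0,0],"fingers":0.4}

```text
clock: 5.5
position: [0.556, 0.1528, 0.3164]
ee_rot: [0.716, 0.698, 0.004, 0.001]
ft_force: [-0.3, -0.5, -0.6]
grip_width: 0.601
grasp_force: 0.0
```

Run:
```python
from h import *
import pickle
o=get_obs();print(o['clock'],o['position'],o['ft_force'],o['grip_width'])
c=pickle.load(open('t2.pkl','rb'));h=ray(c,309.75,252.75,.044);print('hole',h,wj(h))
c=snap('top');W=cloud(c)
q=(W[...,2]>.2)&(W[...,2]<.245);q[:185]=0;q[225:]=0;q[:,270:][:,85:]=0;q[:,:270]=0;P=W[q]
print(len(P),np.median(P,0),P.min(0),P.max(0))
print('bar px',np.argwhere(q).mean(0))
print(goal([.572,.020,.285],-1.4,o),goal([.572,.020,.219],-1.4,o))
s=snap('side');Ws=cloud(s);m=(Ws[...,2]>.2)&(abs(Ws[...,0]-.57)<.04)&(abs(Ws[...,1]-.02)<.08);print('side handle',m.sum(),np.median(Ws[m],0),Ws[m].min(0),Ws[m].max(0))
b=(c['color'].astype(int).max(2)<60)&(abs(W[...,0]-.55)<.03)&(W[...,1]>.12)&(W[...,1]<.2)&(W[...,2]>.06)&(W[...,2]<.09);print('knob',b.sum(),W[b].mean(0) if b.any() else 0)
```

```text
5.5 [0.55595675 0.15279786 0.31644649] [-0.3141315  -0.53135645 -0.62524045] 0.6011017702663349
hole [0.50953658 0.02109867 0.044     ] [-0.04601067 -0.00038829]
399 [0.57148041 0.01757991 0.23172623] [ 0.56517734 -0.03430515  0.2017631 ] [0.58571723 0.07466855 0.23674887]
bar px [207.84711779 310.19548872]
(array([-0.1324,  0.0193,  0.0311]), array([ 0.0073, -0.0035, -0.0017])) (array([-0.1327,  0.0188,  0.0971]), array([ 0.0073, -0.0035, -0.0017]))
side handle 241 [ 0.57037597 -0.01180362  0.23163794] [ 0.56332756 -0.04186965  0.20056644] [0.58337939 0.07153103 0.23771135]
knob 36 [0.5520383  0.15021089 0.0774945 ]
```

In the tool's units: -0.132 m / 0.5 = -0.264, 0.095 m / 0.5 = 0.19, 0.007 rad / 1.5708 = 0.0045.

Request:
move_arm:
  plan:
    - {"delta_pos":[-0.09,0.012,0],"turn":[0.0045,-0.0019,0],"fingers":0.4}
    - {"delta_pos":[-0.18,0.024,0.02],"turn":[0.0045,-0.0019,0],"fingers":0.4}
    - {"delta_pos":[-0.264,0.036,0.06],"turn":[0.0045,-0.0019,0],"fingers":0.4}
    - {"delta_pos":[-0.264,0.036,0.06],"turn":[0.0045,-0.0019,0],"fingers":0.4}
    - {"delta_pos":[-0.264,0.036,0.13],"turn":[0.0045,-0.0019,0],"fingers":0.4}
    - {"delta_pos":[-0.264,0.036,0.19],"turn":[0.0045,-0.0019,0],"fingers":0.4}
    - {"delta_pos":[-0.264,0.036,0.19],"turn":[0.0045,-0.0019,0],"fingers":0.7}
    - {"delta_pos":[-0.264,0.036,0.19],"turn":[0.0045,-0.0019,0],"fingers":1}
    - {"delta_pos":[-0.264,0.036,0.19],"turn":[0.0045,-0.0019,0],"fingers":1}
    - {"delta_pos":[-0.264,0.036,0.19],"turn":[0.0045,-0.0019,0],"fingers":1}
    - {"delta_pos":[-0.264,0.036,0.19],"turn":[0.0045,-0.0019,0],"fingers":1}
  force: 40

```text
clock: 6.98
position: [0.5694, 0.0211, 0.2172]
ee_rot: [0.716, 0.698, -0.003, -0.001]
ft_force: [-0.2, 1.7, 3.4]
grip_width: 0.126
grasp_force: 39.4
```

Run:
```python
from h import *
o=get_obs();p=o['position'];print(p,o['ft_force'],o['grip_width'],o['grasp_force'])
g=p+[0,0,.008];hx=.6200;hz=.049
dx,dz=hx-g[0],g[2]-hz;r=np.hypot(dx,dz);th=np.arctan2(dz,dx);print('r,th',r,th)
R=Ro.from_quat(o['ee_rot']).as_matrix()
for t in np.r_[np.arange(th-.11,0,-.11),0]:
    w=np.array([hx-r*np.cos(t)-g[0],0,hz+r*np.sin(t)-g[2]]);w[1]=0.024*(-w[0])
    print(round(t,2),(R.T@w).round(3).tolist())
```

```text
[0.56942956 0.02108179 0.21724872] [-0.21984111  1.68059204  3.40227917] 0.1259041419618786 39.443782567977905
r,th 0.18336025361055355 1.291376232608064
1.18 [0.0, -0.019, 0.007]
1.07 [0.0, -0.037, 0.015]
0.96 [0.0, -0.054, 0.026]
0.85 [0.0, -0.07, 0.039]
0.74 [0.0, -0.084, 0.053]
0.63 [0.0, -0.097, 0.069]
0.52 [0.0, -0.108, 0.086]
0.41 [0.0, -0.117, 0.104]
0.3 [0.0, -0.124, 0.122]
0.19 [0.0, -0.129, 0.142]
0.08 [0.0, -0.131, 0.162]
0.0 [0.0, -0.132, 0.177]
```

In the tool's units: -0.097 m / 0.5 = -0.194, -0.084 m / 0.5 = -0.168.

Request:
move_arm:
  plan:
    - {"delta_pos":[0,-0.038,0.014],"turn":[0,0,0],"fingers":1}
    - {"delta_pos":[0,-0.074,0.03],"turn":[0,0,0],"fingers":1}
    - {"delta_pos":[0,-0.108,0.052],"turn":[0,0,0],"fingers":1}
    - {"delta_pos":[0,-0.14,0.078],"turn":[0,0,0],"fingers":1}
    - {"delta_pos":[0,-0.168,0.106],"turn":[0,0,0],"fingers":1}
    - {"delta_pos":[0,-0.194,0.138],"turn":[0,0,0],"fingers":1}

```text
clock: 7.72
position: [0.4711, 0.0237, 0.1486]
ee_rot: [0.716, 0.698, -0.003, -0.002]
ft_force: [-2.2, 4.1, 6.8]
grip_width: 0.123
grasp_force: 42.2
```

In the tool's units: 0.107 m / 0.5 = 0.214, 0.104 m / 0.5 = 0.208.

Request:
move_arm:
  plan:
    - {"delta_pos":[0,-0.022,0.034],"turn":[0,0,0],"fingers":1}
    - {"delta_pos":[0,-0.04,0.07],"turn":[0,0,0],"fingers":1}
    - {"delta_pos":[0,-0.054,0.106],"turn":[0,0,0],"fingers":1}
    - {"delta_pos":[0,-0.064,0.146],"turn":[0,0,0],"fingers":1}
    - {"delta_pos":[0,-0.068,0.186],"turn":[0,0,0],"fingers":1}
    - {"delta_pos":[0,-0.07,0.208],"turn":[0,0,0],"fingers":1}
    - {"delta_pos":[0,-0.07,0.214],"turn":[0,0,0],"fingers":1}
    - {"delta_pos":[0,-0.07,0.214],"turn":[0,0,0],"fingers":1}

```text
clock: 8.72
position: [0.4332, 0.0247, 0.0402]
ee_rot: [0.716, 0.699, -0.005, -0.004]
ft_force: [-7.8, 7.0, -3.0]
grip_width: 0.126
grasp_force: 44.5
```

In the tool's units: 0.006 m / 0.5 = 0.012, 0.003 m / 0.5 = 0.006.

Request:
move_arm:
  plan:
    - {"delta_pos":[0,0,0.006],"turn":[0,0,0],"fingers":1}
    - {"delta_pos":[0,0,0.012],"turn":[0,0,0],"fingers":1}
    - {"delta_pos":[0,0,0.012],"turn":[0,0,0],"fingers":1}
    - {"delta_pos":[0,0,0.012],"turn":[0,0,0],"fingers":1}

```text
clock: 9.22
position: [0.433, 0.0246, 0.0342]
ee_rot: [0.716, 0.699, -0.005, -0.004]
ft_force: [-8.1, 7.0, -3.9]
grip_width: 0.127
grasp_force: 44.8
```

Run:
```python
from h import *
c=snap('side');cv2.imwrite('pics/s3.png',cv2.resize(c['color'][165:310,230:400],None,fx=4,fy=4,interpolation=2)[...,::-1])
W=cloud(c)
for n,X in(('plate',W),('plate top',cloud(snap('top')))):
    J=np.stack([(X[...,:2]-O)@ex,(X[...,:2]-O)@ey,X[...,2]],-1)
    m=(J[...,0]>-.055)&(J[...,0]<.05)&(abs(J[...,1])<.068)&(J[...,2]<.12)
    P=J[m];print(n,len(P))
    if len(P)>20:
        A=np.c_[P[:,:2],np.ones(len(P))];k=np.linalg.lstsq(A,P[:,2],rcond=None)[0];print(k,np.median(P[:,2]))
```

```text
plate 1844
[0.00287954 0.0108315  0.05556092] 0.055652696139300725
plate top 2163
[0.00615336 0.0010668  0.05423842] 0.054223119155088616
```

View pics/s3.png

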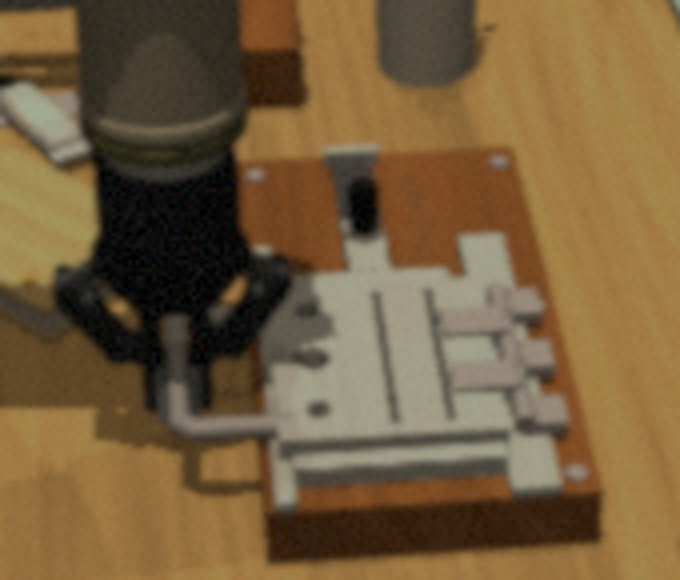

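The side view shows the platen lying flat on the cover: the plane fit slopes about 0.005 with its top at 54–55 mm. The gripper is on the bow, and the middle hole is at about (308,254) in the full frame. I'll release, lift and turn toward the pin.

In the tool's units: -0.2 m / 0.5 = -0.4, -0.18 m / 0.5 = -0.36.

Request:
move_arm:
  plan:
    - {"delta_pos":[0,0,0],"turn":[0,0,0],"fingers":0.4}
    - {"delta_pos":[0,0,0],"turn":[0,0,0],"fingers":0.4}
    - {"delta_pos":[0,0,0],"turn":[0,0,0],"fingers":0.4}
    - {"delta_pos":[0,0,-0.12],"turn":[0,0,0],"fingers":0.4}
    - {"delta_pos":[0,0,-0.24],"turn":[0,0,0],"fingers":0.4}
    - {"delta_pos":[0,0,-0.36],"turn":[0,0,0],"fingers":0.4}
    - {"delta_pos":[0,0,-0.4],"turn":[0,0,0],"fingers":0.4}
    - {"delta_pos":[0,0,-0.4],"turn":[0,0,0],"fingers":0.4}

```text
clock: 10.32
position: [0.438, 0.0242, 0.2367]
ee_rot: [0.716, 0.698, -0.002, -0.001]
ft_force: [-0.6, 0.3, 0.2]
grip_width: 0.605
grasp_force: 0.0
```

Run:
```python
from h import *
o=get_obs();print(o['clock'],o['position'],o['joint_pos'],o['ft_force'])
print(goal([.4245,-.3225,.19],-68.1,o))
```

```text
10.325 [0.43796755 0.02416811 0.23669416] [-0.65626768 -0.1128866   0.46794483  1.94886303  0.05342298  1.29798507
 -0.2306617 ] [-0.61716661  0.318272    0.19998794]
(array([-0.3468, -0.0046,  0.0472]), array([-0.0025,  0.0035,  1.1634]))
```

In the tool's units: -0.347 m / 0.5 = -0.694, -0.002 m / 0.5 = -0.004, 0.0035 rad / 1.5708 = 0.0022.

Request:
move_arm:
  plan:
    - {"delta_pos":[-0.1,0,0],"turn":[0,0,0.1082],"fingers":0.3}
    - {"delta_pos":[-0.2,-0.002,0],"turn":[0,0,0.2165],"fingers":0.3}
    - {"delta_pos":[-0.3,-0.004,0],"turn":[0,0,0.3247],"fingers":0.3}
    - {"delta_pos":[-0.4,-0.006,0],"turn":[0,0,0.4329],"fingers":0.3}
    - {"delta_pos":[-0.5,-0.008,0.02],"turn":[0,0,0.5411],"fingers":0.3}
    - {"delta_pos":[-0.6,-0.01,0.04],"turn":[-0.0006,0.0013,0.6494],"fingers":0.3}
    - {"delta_pos":[-0.694,-0.01,0.094],"turn":[-0.0016,0.0022,0.7404],"fingers":0.3}
    - {"delta_pos":[-0.694,-0.01,0.094],"turn":[-0.0016,0.0022,0.7404],"fingers":0.3}
    - {"delta_pos":[-0.694,-0.01,0.094],"turn":[-0.0016,0.0022,0.7404],"fingers":0.3}

```text
clock: 11.45
position: [0.4226, -0.3223, 0.1883]
ee_rot: [0.982, 0.191, -0.003, 0.0]
ft_force: [-0.4, 0.5, 0.0]
grip_width: 0.698
grasp_force: 0.0
```

Run:
```python
from h import *
o=get_obs();print(o['clock'],o['position'],o['joint_pos'].round(2))
for n in('wrist','top','side'):
    c=snap(n);W=cloud(c)
    if n=='wrist':cv2.imwrite('pics/w4.png',c['color'][...,::-1])
    r=np.hypot(W[...,0]-.4243,W[...,1]+.3230)<.022
    t=r&(abs(W[...,2]-.089)<.003);col=r&(abs(W[...,2]-.055)<.003)
    print(n,t.sum(),W[t].mean(0),np.argwhere(t).mean(0), (W[t].max(0)+W[t].min(0))/2)
    if t.sum()>5: print(cv2.minEnclosingCircle((W[t][:,:2]*1000).astype(np.float32)))
```

```text
11.45 [ 0.4226497  -0.32232537  0.18833716] [-0.22  0.21  0.89  1.82 -0.17  1.2  -0.46]
wrist 558 [ 0.42400717 -0.32344777  0.08837009] [242.2078853  318.30824373] [ 0.42376556 -0.32364823  0.08810283]
((423.650634765625, -323.59259033203125), 8.796656608581543)
top 31 [ 0.42654055 -0.32065487  0.08836075] [285.5483871 472.5483871] [ 0.42562713 -0.32205314  0.08865334]
((424.9681396484375, -322.193359375), 8.638084411621094)
side 71 [ 0.42290264 -0.32351645  0.08911205] [365.8028169  277.29577465] [ 0.42245595 -0.32299355  0.08900409]
((423.1481018066406, -322.6836242675781), 9.580551147460938)
```

View pics/w4.png

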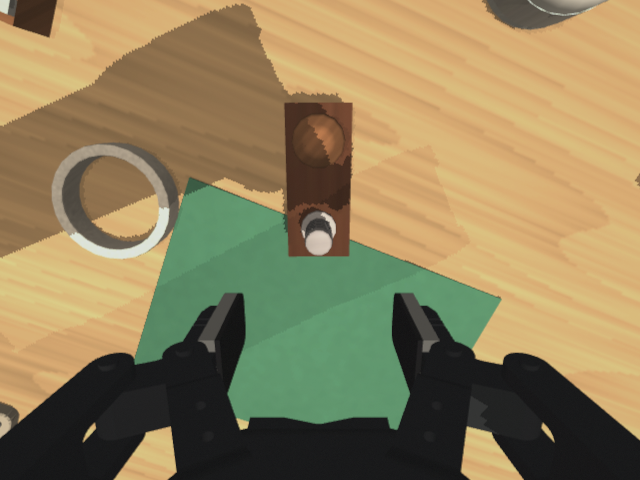

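The wrist view shows the pin's top at (318,242), upright in line between the fingers, with the awl behind it at (318,140). I'll descend and grip.

In the tool's units: 0.119 m / 0.5 = 0.238, 0.001 m / 0.5 = 0.002.

Request:
move_arm:
  plan:
    - {"delta_pos":[0.002,0.002,0.1],"turn":[0,0,0],"fingers":0.4}
    - {"delta_pos":[0.002,0.002,0.18],"turn":[0,0,0],"fingers":0.4}
    - {"delta_pos":[0.002,0.002,0.238],"turn":[0,0,0],"fingers":0.4}
    - {"delta_pos":[0.002,0.002,0.238],"turn":[0,0,0],"fingers":0.4}
    - {"delta_pos":[0.002,0.002,0.238],"turn":[0,0,0],"fingers":0.7}
    - {"delta_pos":[0.002,0.002,0.238],"turn":[0,0,0],"fingers":1}
    - {"delta_pos":[0.002,0.002,0.238],"turn":[0,0,0],"fingers":1}
    - {"delta_pos":[0.002,0.002,0.238],"turn":[0,0,0],"fingers":1}
    - {"delta_pos":[0.002,0.002,0.238],"turn":[0,0,0],"fingers":1}
  force: 80

```text
clock: 12.72
position: [0.4249, -0.3234, 0.072]
ee_rot: [0.982, 0.19, -0.001, 0.0]
ft_force: [-3.4, 4.3, 10.0]
grip_width: 0.185
grasp_force: 77.8
```

Request:
move_arm:
  plan:
    - {"delta_pos":[0,0,-0.06],"turn":[0,0,0],"fingers":1}
    - {"delta_pos":[0,0,-0.14],"turn":[0,0,0],"fingers":1}
    - {"delta_pos":[0,0,-0.24],"turn":[0,0,0],"fingers":1}
    - {"delta_pos":[0,0,-0.3],"turn":[0,0,0],"fingers":1}
    - {"delta_pos":[0,0,-0.3],"turn":[0,0,0],"fingers":1}

```text
clock: 13.35
position: [0.4256, -0.3241, 0.2232]
ee_rot: [0.982, 0.19, 0.001, 0.001]
ft_force: [0.4, 0.3, -0.9]
grip_width: 0.18
grasp_force: 78.1
```

Run:
```python
from h import *
import pickle
o=get_obs();p=o['position'];print(o['clock'],p,o['ft_force'],o['grip_width'],o['grasp_force'])
c=snap('top');s=snap('side');pickle.dump((c,s),open('h5.pkl','wb'))
# platen hole in top and side views: dark blob nearest expected
for n,c0 in(('top',c),('side',s)):
    q=jw(-.045,0,.054);X=c0['R']@q+c0['t'];u=c0['fx']*X[0]/X[2]+c0['cx'];v=c0['fy']*X[1]/X[2]+c0['cy']
    g=cv2.cvtColor(c0['color'],6).astype(float);u0,v0=int(round(u)),int(round(v));w=6
    a=g[v0-w:v0+w+1,u0-w:u0+w+1];wt=np.clip(np.median(a)-12-a,0,None)
    vv,uu=np.mgrid[v0-w:v0+w+1,u0-w:u0+w+1];cu,cv=(wt*uu).sum()/wt.sum(),(wt*vv).sum()/wt.sum()
    r=ray(c0,cu,cv,.054);print(n,(u,v),(cu,cv),r,wj(r));print(a.astype(int))
# pin in hand, side and top
for n,c0 in(('top',c),('side',s)):
    W=cloud(c0);m=(np.hypot(W[...,0]-p[0],W[...,1]-p[1])<.016)&(W[...,2]>.12)&(W[...,2]<.205);P=W[m]
    print(n,len(P)); 
    for z in np.arange(.14,.21,.01):
        k=P[abs(P[:,2]-z)<.005]
        if len(k)>2: print(round(z,3),len(k),k.mean(0).round(4),(k.max(0)-k.min(0)).round(3)[:2])
print(goal([.5101,.0214,.205],-68.1,o))
```

```text
13.35 [ 0.42558156 -0.32409076  0.22316307] [ 0.41347417  0.28320573 -0.8651668 ] 0.18048862610906316 78.09882044792175
top (np.float64(309.57804351361295), np.float64(251.8058692720668)) (np.float64(309.72585096596134), np.float64(251.98597056117757)) [0.51014909 0.02114675 0.054     ] [-0.04539949 -0.00032552]
[[185 185 185 184 183 181 181 182 183 185 185 185 185]
 [186 185 184 179 171 166 165 171 178 183 185 185 185]
 [186 185 178 163 143 128 127 140 158 174 182 185 186]
 [184 178 160 131 101  82  81  94 120 151 172 182 184]
 [181 167 136  99  68  49  46  57  80 118 155 176 184]
 [178 156 117  78  51  35  31  37  56  92 136 168 182]
 [177 152 109  69  47  38  36  41  53  85 131 167 182]
 [179 156 114  75  57  50  51  55  64  97 142 173 184]
 [183 168 133  95  73  63  63  70  85 119 158 179 185]
 [185 177 156 125  98  83  83  95 117 147 171 183 186]
 [186 183 174 156 137 126 126 136 153 169 181 185 186]
 [186 185 183 178 171 167 167 171 177 182 184 186 186]
 [186 186 186 185 184 183 184 184 185 185 186 185 186]]
side (np.float64(308.69084937468034), np.float64(255.28015900500205)) 
[... 560 characters left out ...]
59]
 [160 156 149 142 130 127 129 140 150 161 161 160 159]
 [161 160 160 156 153 152 154 154 158 160 165 159 159]
 [159 161 161 161 162 159 159 157 156 162 162 160 158]
 [162 160 163 162 161 161 157 159 157 163 162 161 160]
 [162 161 161 160 165 161 163 157 157 159 163 160 157]]
top 13
0.17 7 [ 0.4281 -0.3222  0.1706] [0.006 0.005]
0.2 3 [ 0.4367 -0.3205  0.2026] [0.003 0.008]
side 135
0.16 15 [ 0.4238 -0.3264  0.1601] [0.008 0.005]
0.17 31 [ 0.4238 -0.3266  0.1696] [0.01  0.007]
0.18 30 [ 0.4228 -0.3268  0.1805] [0.009 0.009]
0.19 15 [ 0.4238 -0.3279  0.1892] [0.008 0.005]
0.2 44 [ 0.4223 -0.3323  0.2029] [0.025 0.023]
(array([ 0.2075, -0.289 ,  0.0175]), array([ 0.0031, -0.001 ,  0.0007]))
```

In the tool's units: -0.289 m / 0.5 = -0.578, -0.205 m / 0.5 = -0.41, -0.001 rad / 1.5708 = -0.0006.

Request:
move_arm:
  plan:
    - {"delta_pos":[0.06,-0.082,0],"turn":[0.0019,-0.0006,0],"fingers":1}
    - {"delta_pos":[0.12,-0.164,0],"turn":[0.0019,-0.0006,0],"fingers":1}
    - {"delta_pos":[0.18,-0.246,0],"turn":[0.0019,-0.0006,0],"fingers":1}
    - {"delta_pos":[0.24,-0.328,0],"turn":[0.0019,-0.0006,0],"fingers":1}
    - {"delta_pos":[0.3,-0.41,0],"turn":[0.0019,-0.0006,0],"fingers":1}
    - {"delta_pos":[0.36,-0.5,0.02],"turn":[0.0019,-0.0006,0],"fingers":1}
    - {"delta_pos":[0.4,-0.556,0.06],"turn":[0.0019,-0.0006,0],"fingers":1}
    - {"delta_pos":[0.414,-0.578,0.12],"turn":[0.0019,-0.0006,0],"fingers":1}
    - {"delta_pos":[0.414,-0.578,0.16],"turn":[0.0019,-0.0006,0],"fingers":1}
    - {"delta_pos":[0.414,-0.578,0.178],"turn":[0.0019,-0.0006,0],"fingers":1}
    - {"delta_pos":[0.414,-0.578,0.178],"turn":[0.0019,-0.0006,0],"fingers":1}

```text
clock: 14.82
position: [0.5078, 0.0216, 0.13]
ee_rot: [0.982, 0.19, -0.003, -0.001]
ft_force: [1.1, -0.3, 0.2]
grip_width: 0.183
grasp_force: 78.3
```

Run:
```python
from h import *
o=get_obs();p=o['position'];print(o['clock'],p,o['ee_rot'],o['ft_force'],o['grip_width'])
s=snap('side');w=snap('wrist')
def px(c,q): X=c['R']@np.array(q)+c['t'];return c['fx']*X[0]/X[2]+c['cx'],c['fy']*X[1]/X[2]+c['cy']
print('side px tip exp',px(s,p-[0,0,.068]),'hole exp',px(s,[.5101,.0211,.054]))
print('wrist px tip exp',px(w,p-[0,0,.068]),'hole exp',px(w,[.5101,.0211,.054]))
A=cv2.resize(s['color'][225:285,280:340],(600,600),interpolation=2)
C=np.zeros((600,800,3),np.uint8);C[:400,:400]=cv2.resize(A,(400,400));
B=w['color'][180:380,220:420];C[:400,400:]=cv2.resize(B,(400,400))
cv2.imwrite('pics/s5.png',C[:400,:,::-1])
```

```text
14.825 [0.50778348 0.02157827 0.12995453] [ 9.81788760e-01  1.89946423e-01 -3.23393921e-03 -8.54134188e-04] [ 1.13715689 -0.27095065  0.24282691] 0.18283567031143416
side px tip exp (np.float64(307.35861128604995), np.float64(252.46929895836215)) hole exp (np.float64(308.5012868039796), np.float64(255.39544748198767))
wrist px tip exp (np.float64(315.5547052991962), np.float64(261.24327750613656)) hole exp (np.float64(317.9285155093045), np.float64(253.2905252534193))
```

View pics/s5.png

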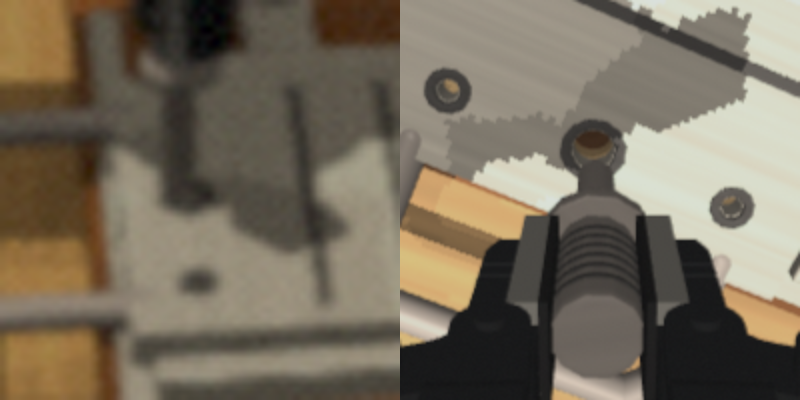

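The left half (side view) shows the shank over the middle hole. The right half (wrist view) shows the hole centre at about (317,255), laterally in line with the shank, so what's left to check is the error along tool x.

Run:
```python
from h import *
o=get_obs();p=o['position'];R=Ro.from_quat(o['ee_rot']).as_matrix();w=snap('wrist');W=cloud(w)
loc=lambda q:(R.T@(np.asarray(q)-p))
g=cv2.cvtColor(w['color'],6)
# plate depth around the hole
a=W[225:300,240:400,2];print('plate z',np.nanmedian(a[(a>.04)&(a<.07)]))
# knob top: nearest surface patch between the fingers
L=(W-p)@R
m=(np.abs(L[...,1])<.0085)&(np.abs(L[...,0])<.014)&(L[...,2]<-.010)&(L[...,2]>-.032);P=L[m]
zt=np.percentile(P[:,2],10);t=P[P[:,2]<zt+.003];print('knob top',len(t),zt,cv2.minEnclosingCircle((t[:,:2]*1000).astype(np.float32)))
# shank points
for z in(.024,.03,.036,.042,.05):
    k=L[(np.abs(L[...,1])<.01)&(np.abs(L[...,0])<.014)&(abs(L[...,2]-z)<.003)]
    if len(k): print('shank',z,len(k),k.mean(0).round(4),k[:,0].max().round(4),k[:,1].min().round(4),k[:,1].max().round(4))
# hole ring: plate-top pixels bounding the hole -> missing disc
e=(abs(W[...,2]-.054)<.0025)&(np.hypot(W[...,0]-.51,W[...,1]-.0212)<.03)
hm=(~e)&(np.hypot(W[...,0]-.51,W[...,1]-.0212)<.02)&(W[...,2]<.0515);hm[:235]=0
vu=np.argwhere(hm);print(len(vu),vu.min(0),vu.max(0))
for u,v in((317,255),(317,240),(301,255),(333,255)): q=ray(w,u,v,.054);print(u,v,q,loc(q))
cv2.imwrite('pics/w6.png',cv2.resize(w['color'][225:295,270:365],(760,560),interpolation=1)[...,::-1])
```

```text
plate z 0.054705739476188724
knob top 492 -0.025778731227010257 ((0.2070293426513672, -7.206234455108643), 11.655208587646484)
shank 0.024 17 [0.0096 0.0011 0.0217] 0.0113 -0.0082 0.0098
shank 0.042 36 [0.003  0.0012 0.0432] 0.0035 -0.002 0.005
shank 0.05 77 [0.0024 0.0012 0.0499] 0.0036 -0.0032 0.0061
255 [246 307] [262 326]
317 255 [0.50919782 0.02125671 0.054     ] [0.00067798 0.00087302 0.07706875]
317 240 [0.51770234 0.02467735 0.054     ] [0.00984458 0.00087131 0.0770341 ]
301 255 [0.50569437 0.02991998 0.054     ] [ 0.00065875 -0.00847179  0.07709507]
333 255 [0.51270045 0.01259545 0.054     ] [0.00069721 0.01021565 0.07704244]
```

View pics/w6.png

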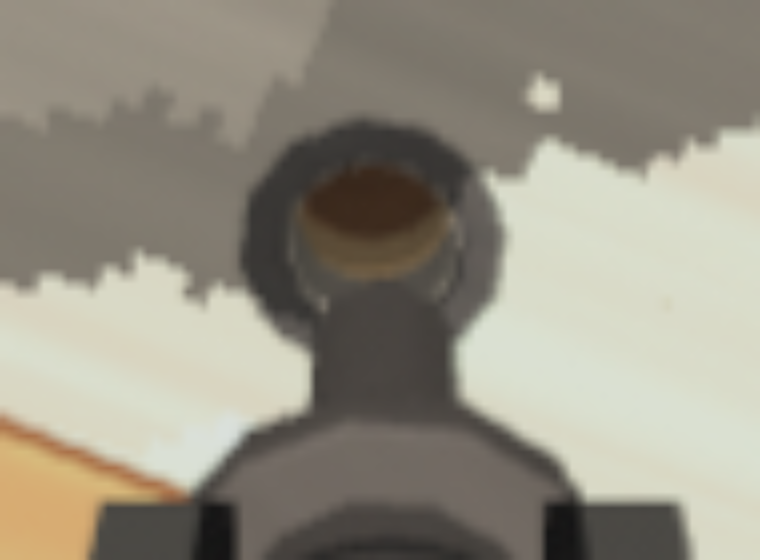

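The close-up shows a dark rim ring centred at about (316.6,256), and the shank just short of it. The pin must move about +1.5 mm in tool x and −0.7 mm in tool y before it goes down.

In the tool's units: 0.022 m / 0.5 = 0.044, 0.004 m / 0.5 = 0.008.

Request:
move_arm:
  plan:
    - {"delta_pos":[0.003,-0.0014,0],"turn":[0,0,0],"fingers":1}
    - {"delta_pos":[0.003,-0.0014,0.008],"turn":[0,0,0],"fingers":1}
    - {"delta_pos":[0.003,-0.0014,0.02],"turn":[0,0,0],"fingers":1}
    - {"delta_pos":[0.003,-0.0014,0.032],"turn":[0,0,0],"fingers":1}
    - {"delta_pos":[0.003,-0.0014,0.044],"turn":[0,0,0],"fingers":1}
    - {"delta_pos":[0.003,-0.0014,0.044],"turn":[0,0,0],"fingers":1}
  force: 100

```text
clock: 15.72
position: [0.509, 0.0232, 0.1079]
ee_rot: [0.982, 0.19, -0.003, -0.001]
ft_force: [-0.1, -0.2, -1.3]
grip_width: 0.178
grasp_force: 97.6
```

Tip is now about 14 mm below the platen's top with almost no force, so it is in the hole.

In the tool's units: 0.03 m / 0.5 = 0.06, 0.028 m / 0.5 = 0.056.

Request:
move_arm:
  plan:
    - {"delta_pos":[0,0,0.012],"turn":[0,0,0],"fingers":1}
    - {"delta_pos":[0,0,0.024],"turn":[0,0,0],"fingers":1}
    - {"delta_pos":[0,0,0.036],"turn":[0,0,0],"fingers":1}
    - {"delta_pos":[0,0,0.048],"turn":[0,0,0],"fingers":1}
    - {"delta_pos":[0,0,0.056],"turn":[0,0,0],"fingers":1}
    - {"delta_pos":[0,0,0.06],"turn":[0,0,0],"fingers":1}

```text
clock: 16.48
position: [0.509, 0.0232, 0.0782]
ee_rot: [0.982, 0.19, -0.003, -0.001]
ft_force: [0.2, -0.9, -0.8]
grip_width: 0.18
grasp_force: 97.6
```

Sliding freely. Now I'll press it home in small steps, watching the force.

In the tool's units: 0.009 m / 0.5 = 0.018, 0.003 m / 0.5 = 0.006.

Request:
move_arm:
  plan:
    - {"delta_pos":[0,0,0.006],"turn":[0,0,0],"fingers":1}
    - {"delta_pos":[0,0,0.012],"turn":[0,0,0],"fingers":1}
    - {"delta_pos":[0,0,0.018],"turn":[0,0,0],"fingers":1}
    - {"delta_pos":[0,0,0.018],"turn":[0,0,0],"fingers":1}
  force: 120

```text
clock: 16.98
position: [0.5098, 0.0233, 0.0755]
ee_rot: [0.982, 0.19, -0.002, -0.003]
ft_force: [-38.5, -1.5, 89.6]
grip_width: 0.172
grasp_force: 129.7
```

The push is stiffer than needed (90 N), so I'll ease off to roughly 25–30 N.

In the tool's units: -0.004 m / 0.5 = -0.008, -0.002 m / 0.5 = -0.004.

Request:
move_arm:
  plan:
    - {"delta_pos":[0,0,-0.004],"turn":[0,0,0],"fingers":1}
    - {"delta_pos":[0,0,-0.008],"turn":[0,0,0],"fingers":1}
    - {"delta_pos":[0,0,-0.008],"turn":[0,0,0],"fingers":1}
    - {"delta_pos":[0,0,-0.008],"turn":[0,0,0],"fingers":1}

```text
clock: 17.48
position: [0.5094, 0.0233, 0.0759]
ee_rot: [0.982, 0.19, -0.002, -0.002]
ft_force: [-14.0, -0.8, 35.4]
grip_width: 0.178
grasp_force: 121.3
```

Run:
```python
from h import *
for n in('side','top'):
    X=cloud(snap(n))
    J=np.stack([(X[...,:2]-O)@ex,(X[...,:2]-O)@ey,X[...,2]],-1)
    m=(J[...,0]>-.03)&(J[...,0]<.05)&(abs(J[...,1])<.066)&(abs(J[...,2]-.054)<.012);P=J[m];print(n,len(P))
    if len(P)>50: print(np.linalg.lstsq(np.c_[P[:,:2],np.ones(len(P))],P[:,2],rcond=None)[0].round(4))
c=snap('side');cv2.imwrite('pics/s7.png',cv2.resize(c['color'][165:310,230:400],None,fx=4,fy=4,interpolation=2)[...,::-1])
o=get_obs();print(o['clock'],o['position'],o['ee_rot'],o['ft_force'],o['grip_width'],o['grasp_force'])
```

```text
side 1283
[0.0176 0.0041 0.0551]
top 0
17.625 [0.50943774 0.02329744 0.07594256] [ 0.98177226  0.19003737 -0.00229413 -0.00194021] [-14.37951018  -0.99443197  33.92442097] 0.17092884062370134 121.25845313072205
```

View pics/s7.png

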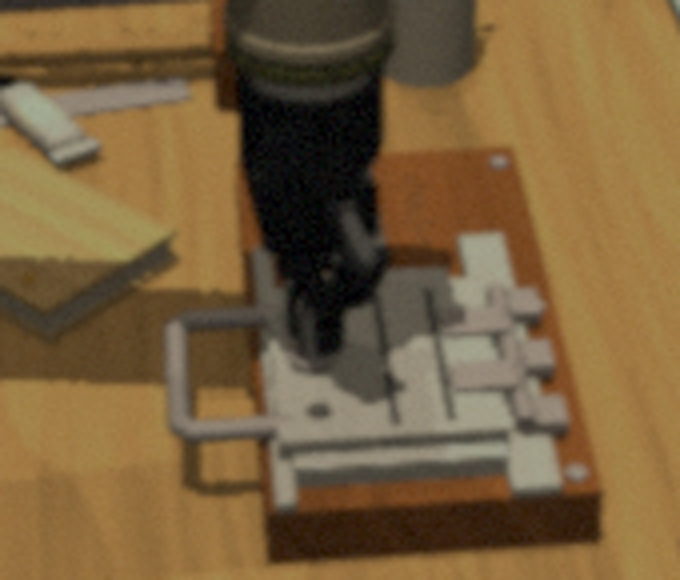

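The side view shows the pin down with its collar on the flat platen, and the gripper still holding the knob. TCP height is 75.9 mm against the predicted 76 mm, with about 34 N downward push. The slide is still home, so I'll hand in.

```bash
python3 -c "
from workcell import hand_in
print(hand_in())"
```

```text
the job is handed in; nothing more can be done
None
```

I've handed the job in: the slide is home with the cover against the fence, the platen is flat, and the pin is seated with the gripper still pushing its knob down at about 34 N; no verdict came back.

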